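# Stand the toppled rice box up and prop it with the tin

### The job

The tall rice box at the right-hand end of the row has toppled onto the tin. First push the rice box back upright with the fingers, leaving the tin where it is; then push the tin along the worktop so that it closes up the row and props the box: the rice box standing upright flat against the tea box, the tin tight against the rice box. Only push, gently: pick nothing up, squeeze nothing, and do not shift the tea box or the other things.

Things in the scene. Friction and masses are not known exactly. Their poses are not given: they have to be found in the camera images.
- rice_box: Tall cream and green packet of rice (0.27 to 0.45 kg, rigid): 54 mm thick along its own x, 131 mm along its own y, 197 mm tall along its own z. Origin: centre of its underside. It starts leaning 0.47 rad from upright with its top towards its own -x (to the right): it stands on its lower edge at own x = -27 mm and its broad -x face rests on the rim of the tin.
- lean_edge (a point): Middle of the rice box's 131 mm long top edge on the side it leans to (own x = -27 mm, z = 197 mm); at the start about 175 mm above the worktop. Pushed back here, the box turns on its lower edge and balances at 0.27 rad from upright; past that it drops onto its base by itself. Pushed on fast it goes over the other way.
- tin: Pale green full tin can, 57 mm diameter, 72 mm tall (0.42 kg). Origin: centre of its underside. The rice box leans on its rim, near the middle of the box's 131 mm length; once the box is upright about 37 mm are free between them. Pushed low down, the tin slides without tipping, and pushes the upright box along in front of it.
- tea_box: Low red tea carton (0.40 kg, loose): 70 mm wide along its own x, 134 mm long along its own y, 62 mm tall. Origin: centre of its underside. Own +x points to the robot's left along the row, own +y to the front, towards the robot. The rice box belongs against its flat right side (own x = -35 mm), parallel to it; once upright it is 15 to 45 mm away from there.
- front_jar: Jam jar with grey lid, 66 mm diameter, 88 mm tall (0.45 kg), left of the tea box, the nearer one of two. Origin: centre of its underside.
- rear_jar: Jam jar with yellow lid, 67 mm diameter, 100 mm tall (0.45 kg), left of the tea box, behind the other jar. Origin: centre of its underside.
- mug: White mug, 88 mm diameter, 125 mm with its handle, 95 mm tall, a bystander at the right front. Origin: middle of its underside.
- tumbler: Plain grey tumbler, 75 mm diameter, 100 mm tall, a bystander in front of the row. Origin: centre of its underside.
Not all that is in view belongs to the job. Of the things like the tea_box, leave any that is turquoise; of the rest the larger one is meant.

How it is judged:
By the outcome, as a careful person would: the job done as asked, in the order asked, and still so for the second after the job is handed in, with the robot touching nothing.
It also fails if it takes over 48 s, if anything falls off the work surface, if the arm or the gripper's body presses on something with over 40 N, if the wrist force passes 120 N, or if a joint passes its speed limit or range.

### The arm

A 6-joint arm with a two-finger parallel gripper is mounted at the origin on a cart in front of the work surface, level with it; the furniture and walls round the work are solid. World frame = base frame: x ahead of the robot, y to its left, z up, the work surface at z = 0. Lengths are in m, angles in rad, forces in N, time in s.
With the tool pointing down it reaches from about 0.425 to 0.95 m from the base axis. Payload 3.5 kg.
Tool frame: the origin (TCP) lies between the finger pads; the fingertips stand 22 mm ahead of it and the grasp point (between the pads) lies 3 mm ahead of it (ctrl.nose_length is the z of the fingertips in the tool frame, in m); z points along the fingers, y is the line along which they close (so a half turn about z gives the same grasp; the last joint's range is limited). The gripper opens to 85 mm and grips with 20 to 120 N. Pads are 22 mm wide; open, the fingers measure 114 mm over their backs; the gripper's body (76 mm by 85 mm) begins 54 mm behind the grasp point. The pads swing forward as they close: fully open they stand 13 mm farther back than shut.
Start: joints at [-1.429, 0.286, 1.577, -0, 1.279, -0.15], TCP at [0.194, -0.646, 0.253] pointing down, gripper open.
Joint ranges: [-2.77, 2.77], [-0.9, 2.22], [0.21, 2.48], [-1.53, 4.67], [0.24, 2.81], [-2.84, 2.84]. Speed limits (rad/s): [2.79, 2.79, 3.14, 3.14, 3.14, 3.14].

### API

Orientations are given as a unit quaternion [x, y, z, w].
In Python, from plant import ctrl gives the robot as it stands. The module is installed in compiled form; this text tells all that it offers.
- The arm moves only by the tool send_rows, never from a script. Its argument "rows" is text: rows parted by semicolons, each of 7 numbers parted by spaces: the turn, a rotation vector about the tool's x, y, z in degrees, then the shift along the tool's x, y, z in mm, then the opening, from -1 (shut) to 1 (fully open). A call has 1 to 8 rows; each row is the pose to reach, as a shift and turn from the pose commanded when the call began, along the tool's axes at that moment; what a row does not reach only later rows make up. A row lasts 1/8 s, in which the tool goes at most 62.5 mm and 10.7 degrees, less where a joint would pass 70% of its speed; a pose out of reach is approached as far as the arm can. A call with a gripper value outside its range is refused whole. The fingers move at their own pace and stop on an object; "grip_force" is the grip in N (left out, the last holds). Time passes only in rows, so rows that repeat a pose let the fingers close. It gives the time, the measured TCP pose, the force, the opening and the grip force at its end, in the units of the state.
- ctrl.get_state(): the state, without advancing time (a new reading comes with each control period).
- ctrl.read_camera(name): name is "side" or "top" or "wrist"; returns a dict with "color" (384x512x3 uint8, red, green, blue), "fx", "fy", "cx", "cy" (pixels), "extrinsics" (4x4, takes a point from world to camera coordinates). Camera axes: x right, y down, z forward; pixel columns grow to the right and rows downward; lengths in m; the calibration is good to about 2 mm. A picture is of the moment at which its call begins. There is no depth.
- ctrl.sign_off(): hands the job in; it is judged then, once.
Trained networks look in a picture, given as the dict that the camera call returned (one of the last four; its "shot" number tells which), for a name from the list of things; names that differ only in an ending like _2 or _b are one class to them, and where a whole thing is asked for, a point or a joint stands for the part that bears it (a point fixed in the world has none). Each returns a list of dicts, best first, with "p" (0 to 1); they miss things now and then, are a little off and sometimes report something else, mostly with a low value. They report only what shows in the picture. A call takes as long as a camera call. They do not tell look-alikes from the thing itself.
- ctrl.look_for(picture, target): "position" ([x, y, z] in m, in the coordinates of the camera as it stood for that picture, good to about 4 mm: the middle of the surface that is visible of it).
The state is a dict: "time": time; "qpos": joint angles; "dq": joint speeds; "joint_efforts": joint torques, N m; "eef_pos": TCP position; "tcp_rot": TCP orientation; "contact_force": force on the tool from outside, world axes, zero at the start; "wrist_torque": the same for the moment, N m; "opening": opening from 0.0 (shut) to 1.0 (fully open); "finger_force": force on a finger pad.
Only numpy, scipy, OpenCV 4.12 (cv2) and the standard library are available. Lean on these libraries where they do the work, as an engineer would, in place of code of your own. Each camera call takes 0.05 s, during which the arm holds its last target. There are 200 camera calls.

## Working session

There is one attempt and no reset: what is moved stays moved. The work goes in short steps, Python scripts to look and compute and a tool call to move; the robot and the scene stay as the last step left them, time stands still between calls to the robot, and variables do not carry over. Pictures are saved under pics/ and viewed, at most 10 in all, crops included, and the job is handed in when it is done.

Besides the shell and the picture viewer there is one more tool, called after ">>>" as name(argument=value, ...) on one line, values as JSON. send_rows: Moves the arm, as the interface text tells. Its arguments: {"type":"object","properties":{"rows":{"type":"string"},"grip_force":{"type":"number"}},"required":["rows"]}

```bash
mkdir -p pics; cat > h.py <<'E'
import numpy as np, cv2
from plant import ctrl
def shot(cam,name=None):
    p=ctrl.read_camera(cam)
    if name: cv2.imwrite(f'pics/{name}.png',p['color'][:,:,::-1])
    return p
def w(p,pos):
    return (np.linalg.inv(p['extrinsics'])@np.r_[pos,1])[:3]
def px(p,X):
    c=(p['extrinsics']@np.r_[X,1])[:3]; return np.r_[p['fx']*c[0]/c[2]+p['cx'],p['fy']*c[1]/c[2]+p['cy']]
def plane(p,u,v,z):
    E=np.linalg.inv(p['extrinsics']); o=E[:3,3]; d=E[:3,:3]@np.array([(u-p['cx'])/p['fx'],(v-p['cy'])/p['fy'],1]); return o+d*(z-o[2])/d[2]
def ray(p,u,v):
    E=np.linalg.inv(p['extrinsics']); d=E[:3,:3]@np.array([(u-p['cx'])/p['fx'],(v-p['cy'])/p['fy'],1]); return E[:3,3],d/np.linalg.norm(d)
def tri(p,a,q,b):
    A=np.zeros((3,3));r=np.zeros(3)
    for P,x in((p,a),(q,b)):
        o,d=ray(P,*x);M=np.eye(3)-np.outer(d,d);A+=M;r+=M@o
    return np.linalg.solve(A,r)
E
python3 - <<'E'
from h import *
s=ctrl.get_state(); print({k:np.round(v,3) for k,v in s.items()}, ctrl.nose_length)
ps=[shot(c) for c in('side','top')]
cv2.imwrite('pics/a.png',np.vstack([p['color'] for p in ps])[:,:,::-1] if 0 else cv2.resize(np.hstack([p['color'] for p in ps])[:,:,::-1],(800,300)))
cv2.imwrite('pics/side0.png',ps[0]['color'][:,:,::-1]);cv2.imwrite('pics/top0.png',ps[1]['color'][:,:,::-1])
for p,c in zip(ps,('side','top')):
    E=np.linalg.inv(p['extrinsics']); print(c,E[:3,3].round(3),E[:3,2].round(2))
    for t in('rice_box','lean_edge','tin','tea_box','front_jar','rear_jar','mug','tumbler'):
        for d in ctrl.look_for(p,t)[:3]:
            X=w(p,d['position']); print(t,round(d['p'],2),X.round(3),px(p,X).round())
E
```

```text
{'time': np.float64(0.0), 'qpos': array([-1.429,  0.287,  1.578,  0.   ,  1.279, -0.15 ]), 'dq': array([-0.   ,  0.   ,  0.001,  0.001, -0.002,  0.001]), 'joint_efforts': array([-0.0000e+00, -4.0599e+01, -2.9263e+01, -0.0000e+00,  6.0000e-03,
        0.0000e+00]), 'eef_pos': array([ 0.194, -0.646,  0.252]), 'tcp_rot': array([ 0.989,  0.145,  0.   , -0.001]), 'contact_force': array([ 0.57 , -0.273,  0.107]), 'wrist_torque': array([0.049, 0.04 , 0.021]), 'finger_force': np.float64(0.0), 'opening': np.float64(0.996)} 0.022
side [ 0.499 -1.131  0.809] [-0.01  0.83 -0.56]
rice_box 0.8 [ 0.602 -0.164  0.154] [297. 194.]
rice_box 0.36 [ 0.621 -0.192  0.056] [303. 227.]
lean_edge 0.9 [ 0.604 -0.173  0.15 ] [298. 197.]
tin 0.87 [ 0.622 -0.195  0.055] [304. 228.]
tea_box 0.68 [ 0.538 -0.007  0.058] [273. 192.]
tea_box 0.59 [ 0.433 -0.172  0.06 ] [239. 223.]
tea_box 0.42 [0.556 0.232 0.048] [275. 159.]
front_jar 0.78 [0.552 0.069 0.085] [276. 173.]
rear_jar 0.56 [0.623 0.068 0.1  ] [297. 169.]
mug 0.79 [ 0.435 -0.46   0.066] [236. 296.]
tumbler 0.74 [ 0.385 -0.018  0.073] [226. 191.]
top [ 0.212 -0.106  1.407] [ 0.23 -0.01 -0.97]
rice_box 0.76 [ 0.6   -0.134  0.157] [263. 158.]
lean_edge 0.6 [ 0.603 -0.14   0.149] [265. 158.]
tea_box 0.73 [0.551 0.24  0.045] [140. 191.]
tea_box 0.63 [0.586 0.004 0.063] [217. 175.]
front_jar 0.79 [0.55  0.073 0.083] [193. 186.]
rear_jar 0.71 [0.615 0.082 0.101] [189. 163.]
mug 0.76 [ 0.444 -0.484  0.048] [383. 213.]
tumbler 0.65 [0.396 0.012 0.028] [218. 239.]
```

```bash
python3 - <<'E'
import cv2,numpy as np
a=cv2.imread('pics/side0.png')[110:330,180:400]; b=cv2.imread('pics/top0.png')[110:260,130:420]
cv2.imwrite('pics/s1.png',cv2.resize(a,None,fx=2.7,fy=2.7,interpolation=2)); cv2.imwrite('pics/t1.png',cv2.resize(b,None,fx=2.7,fy=2.7,interpolation=2))
E
```

```text
(no output)
```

View pics/s1.png

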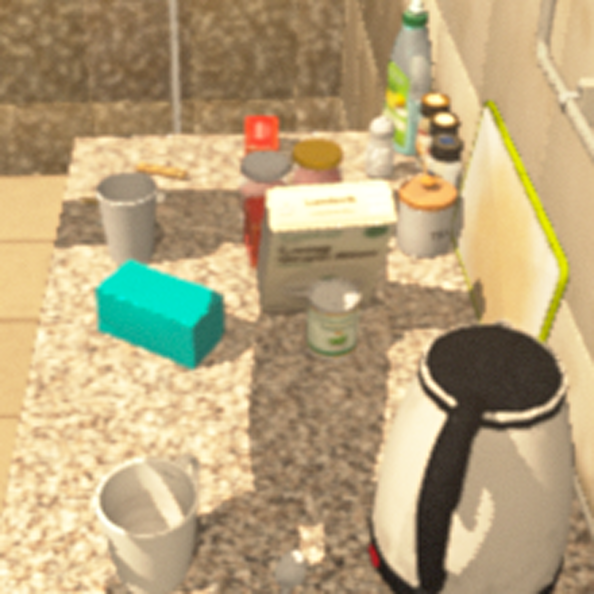

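View pics/t1.png

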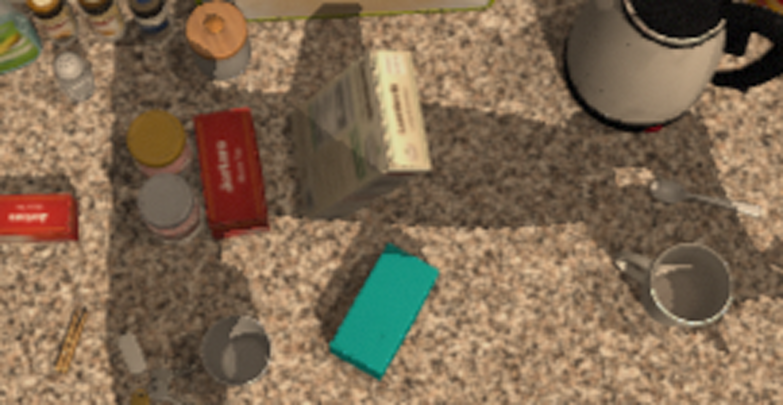

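The side crop shows the rice box, at about (325,245), leaning right onto the tin at (333,315). In the top crop the red tea box is at (233,170) and the rice box's lean edge runs (412,52)–(430,170). The kettle stands at (650,60), right-rear. The turquoise box is a decoy and the small red box on the far left is a smaller look-alike.

```bash
python3 - <<'E'
from h import *
t=shot('top');s=shot('side')
T=lambda x,y,z:plane(t,130+x/2.7,110+y/2.7,z).round(3)
S=lambda x,y,z:plane(s,180+x/2.7,110+y/2.7,z).round(3)
print('tea',[T(*c,.062) for c in((196,115),(251,108),(269,228),(216,237))])
print('lean top',[T(*c,.1756) for c in((412,52),(430,170))],'hi',[T(*c,.2) for c in((373,52),(388,170))])
print('side lean edge lo',[S(*c,.1756) for c in((266,230),(396,212))])
print('tri', [tri(t,(130+a/2.7,110+b/2.7),s,(180+c/2.7,110+d/2.7)).round(3) for a,b,c,d in((412,52,396,212),(430,170,266,230))])
print('tin side rim c',S(334,294,.072),'bottom front',S(332,353,0))
print('kettle base side',S(370,545,0),S(500,594,0),'lid top',S(490,380,.24),'top view base',T(570,80,0),T(650,130,0),T(690,30,.24),T(780,60,.15))
print('mug',T(690,285,.095),'handle',T(620,262,.06),'turq',[T(*c,.06) for c in((387,245),(438,270),(378,378),(330,350))])
E
```

```text
tea [array([0.657, 0.045, 0.062]), array([ 0.662, -0.017,  0.062]), array([ 0.523, -0.032,  0.062]), array([0.516, 0.027, 0.062])]
lean top [array([ 0.676, -0.194,  0.176]), array([ 0.548, -0.204,  0.176])] hi [array([ 0.669, -0.153,  0.2  ]), array([ 0.543, -0.16 ,  0.2  ])]
side lean edge lo [array([ 0.547, -0.201,  0.176]), array([ 0.683, -0.172,  0.176])]
tri [array([ 0.675, -0.193,  0.188]), array([ 0.547, -0.204,  0.178])]
tin side rim c [ 0.623 -0.174  0.072] bottom front [ 0.622 -0.188  0.   ]
kettle base side [ 0.631 -0.455  0.   ] [ 0.737 -0.511  0.   ] lid top [ 0.701 -0.502  0.24 ] top view base [ 0.697 -0.391  0.   ] [ 0.63  -0.478  0.   ] [ 0.659 -0.466  0.24 ] [ 0.655 -0.585  0.15 ]
mug [ 0.428 -0.477  0.095] handle [ 0.464 -0.413  0.06 ] turq [array([ 0.497, -0.16 ,  0.06 ]), array([ 0.466, -0.214,  0.06 ]), array([ 0.352, -0.141,  0.06 ]), array([ 0.385, -0.092,  0.06 ])]
```

>>> send_rows(rows="0 0 -6 30 -15 0 -0.2;0 0 -15 70 -36 0 -0.2;0 0 -25 115 -59 0 -0.2;0 0 -35 165 -84 0 -0.2;0 0 -45 215 -110 0 -0.2;0 0 -55 265 -136 0 -0.2;0 0 -65 315 -161 0 -0.2;0 0 -73 360 -184 0 -0.2", grip_force=20)

```text
time: 2.0
eef_pos: [0.4873, -0.3651, 0.2536]
tcp_rot: [0.707, 0.707, 0.0, 0.0]
contact_force: [0.5, 0.7, 0.4]
opening: 0.398
finger_force: 0.0
```

```bash
cat >> h.py <<'E'
from scipy.spatial.transform import Rotation as R
def rep(goal=None):
    s=ctrl.get_state();M=R.from_quat(s['tcp_rot']).as_matrix()
    print(round(float(s['time']),2),'pos',s['eef_pos'].round(4),'head',np.degrees(np.arctan2(M[1,0],M[0,0])).round(1),'tilt',M[:,2].round(3),'F',s['contact_force'].round(2),'op',round(float(s['opening']),3))
    if goal is not None: print('delta tool mm',(M.T@(np.array(goal)-s['eef_pos'])*1000).round(1))
E
python3 -c "
from h import *
rep([.612,-.245,.173]);print(ctrl.get_state()['qpos'].round(2))"
```

```text
2.0 pos [ 0.4873 -0.3651  0.2536] head 90.0 tilt [ 0. -0. -1.] F [0.48 0.67 0.42] op 0.398
delta tool mm [120.1 124.7  80.6]
[-0.81  0.14  1.75  0.    1.25 -0.81]
```

>>> send_rows(rows="0 0 -3 30 35 0 -0.2;0 0 -5.5 60 70 0 -0.2;0 0 -5.5 90 105 10 -0.2;0 0 -5.5 110 122 30 -0.2;0 0 -5.5 118 126 55 -0.2;0 0 -5.5 118 126 80 -0.2;0 0 -5.5 118 126 80 -0.2")

```text
time: 2.88
eef_pos: [0.6113, -0.2482, 0.1704]
tcp_rot: [0.674, 0.739, -0.001, -0.003]
contact_force: [0.2, -0.1, 0.7]
opening: 0.397
finger_force: 0.0
```

```bash
python3 - <<'E'
from h import *
rep(); a=shot('side','x1')['color'][130:280,220:370]; b=shot('top')['color'][110:220,190:340]; c=shot('wrist')['color']
m=np.hstack([cv2.resize(a,(400,400)),cv2.resize(b,(400,400*110//150)) if 0 else cv2.copyMakeBorder(cv2.resize(b,(400,293)),0,107,0,0,0)])
cv2.imwrite('pics/m1.png',m[:,:,::-1])
E
```

```text
2.88 pos [ 0.6113 -0.2482  0.1704] head 95.2 tilt [-0.005  0.003 -1.   ] F [ 0.18 -0.07  0.71] op 0.397
```

View pics/m1.png

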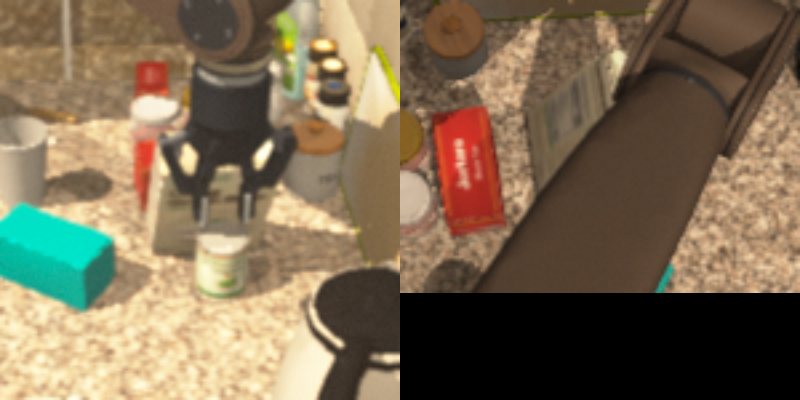

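>>> send_rows(rows="0 0 0 12 0 0 -0.2;0 0 0 24 0 0 -0.2;0 0 0 32 0 0 -0.2;0 0 0 38 0 0 -0.2;0 0 0 43 0 0 -0.2;0 0 0 48 0 0 -0.2;0 0 0 53 0 0 -0.2;0 0 0 58 0 0 -0.2")

```text
time: 4.03
eef_pos: [0.6073, -0.1912, 0.1732]
tcp_rot: [0.674, 0.739, 0.0, -0.0]
contact_force: [-0.6, 0.2, 0.8]
opening: 0.398
finger_force: 0.2
```

```bash
python3 - <<'E'
from h import *
rep(); a=shot('side')['color'][130:280,220:370]; c=shot('wrist')['color']
m=np.hstack([cv2.resize(a,(380,380)),cv2.resize(c,(420,315),interpolation=3) if 0 else cv2.copyMakeBorder(cv2.resize(c,(420,315)),0,65,0,0,0)])
cv2.imwrite('pics/m2.png',m[:,:,::-1])
E
```

```text
4.03 pos [ 0.6073 -0.1912  0.1732] head 95.2 tilt [-0.  0. -1.] F [-0.55  0.19  0.83] op 0.398
```

View pics/m2.png

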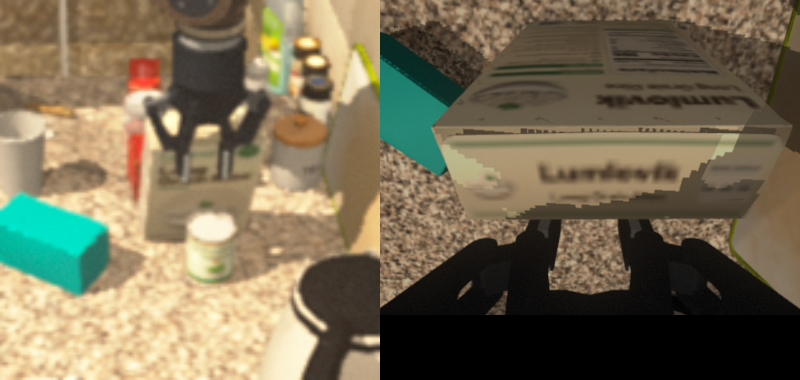

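Side view: the fingers are at the box's upper face and the tin still stands in place. In the wrist view the fingers, at (540,225) and (630,225), touch the lean edge, slightly off its middle. I'll carry on slowly.

>>> send_rows(rows="0 0 0 3 1 0 -0.2;0 0 0 6 2 0 -0.2;0 0 0 9 3 0 -0.2;0 0 0 11 4 0 -0.2;0 0 0 13 4 0 -0.2;0 0 0 15 4 0 -0.2;0 0 0 16.5 4 0 -0.2;0 0 0 18 4 0 -0.2")

```text
time: 5.12
eef_pos: [0.6097, -0.1731, 0.1733]
tcp_rot: [0.674, 0.739, 0.0, -0.0]
contact_force: [-0.6, -0.5, 0.8]
opening: 0.399
finger_force: 0.0
```

>>> send_rows(rows="0 0 0 1 0 0 -0.2;0 0 0 2 0 0 -0.2;0 0 0 3 0 0 -0.2;0 0 0 4 0 0 -0.2;0 0 0 5 0 0 -0.2")

```text
time: 5.75
eef_pos: [0.6094, -0.1683, 0.1736]
tcp_rot: [0.674, 0.739, 0.0, 0.0]
contact_force: [0.0, -0.1, 0.9]
opening: 0.404
finger_force: 0.0
```

```bash
python3 - <<'E'
from h import *
rep(); a=shot('side')['color'][130:280,220:370]; c=shot('wrist')['color']
m=np.hstack([cv2.resize(a,(380,380)),cv2.resize(c,(420,315),interpolation=3) if 0 else cv2.copyMakeBorder(cv2.resize(c,(420,315)),0,65,0,0,0)])
cv2.imwrite('pics/m3.png',m[:,:,::-1])
E
```

```text
5.75 pos [ 0.6094 -0.1683  0.1736] head 95.2 tilt [ 0. -0. -1.] F [ 0.01 -0.05  0.93] op 0.404
```

View pics/m3.png

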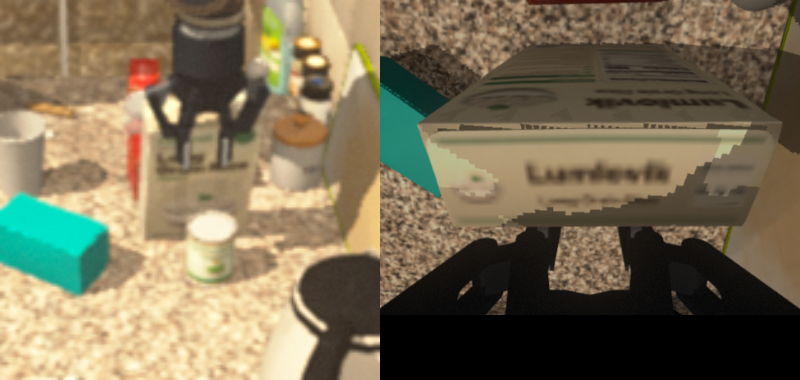

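The box is still leaning on the fingers, with its +x face visible at (600,85) in the wrist view. I'll keep pushing slowly.

>>> send_rows(rows="0 0 0 1.5 0 0 -0.2;0 0 0 3 0 0 -0.2;0 0 0 4.5 0 0 -0.2;0 0 0 6 0 0 -0.2;0 0 0 7 0 0 -0.2;0 0 0 8 0 0 -0.2;0 0 0 9 0 0 -0.2;0 0 0 10 0 0 -0.2")

```text
time: 6.85
eef_pos: [0.609, -0.159, 0.1755]
tcp_rot: [0.674, 0.739, -0.0, 0.001]
contact_force: [-3.2, -2.1, 8.8]
opening: 0.401
finger_force: 0.0
```

```bash
python3 - <<'E'
from h import *
rep(); p=shot('wrist')
for d in ctrl.look_for(p,'lean_edge')[:1]+ctrl.look_for(p,'rice_box')[:1]: print(round(d['p'],2),w(p,d['position']).round(3))
s=shot('side')
for n in('lean_edge','tin','rice_box'):
  for d in ctrl.look_for(s,n)[:1]: print(n,round(d['p'],2),w(s,d['position']).round(3))
cv2.imwrite('pics/m4.png',p['color'][:200,:,::-1])
E
```

```text
6.85 pos [ 0.609  -0.159   0.1755] head 95.2 tilt [ 0.002 -0.002 -1.   ] F [-3.24 -2.08  8.84] op 0.401
0.9 [ 0.609 -0.103  0.2  ]
0.76 [ 0.61  -0.107  0.2  ]
lean_edge 0.71 [ 0.597 -0.13   0.117]
tin 0.76 [ 0.621 -0.194  0.052]
rice_box 0.64 [ 0.6   -0.123  0.115]
```

View pics/m4.png

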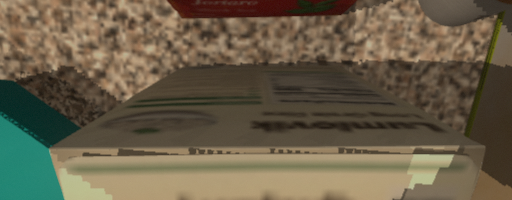

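The upward force of 9 N shows the box's rising top is touching the gripper body. I'll raise the tool a little.

>>> send_rows(rows="0 0 0 0 0 -4 -0.2;0 0 0 0 0 -8 -0.2;0 0 0 0 0 -12 -0.2;0 0 0 0 0 -12 -0.2")

```text
time: 7.7
eef_pos: [0.6085, -0.1582, 0.1855]
tcp_rot: [0.674, 0.739, 0.0, 0.0]
contact_force: [-0.5, -0.1, -0.6]
opening: 0.4
finger_force: 0.0
```

```bash
python3 - <<'E'
from h import *
rep(); p=shot('wrist')
for d in ctrl.look_for(p,'lean_edge')[:1]+ctrl.look_for(p,'rice_box')[:1]: print(round(d['p'],2),w(p,d['position']).round(3))
s=shot('side')
c=cv2.resize(p['color'],(420,315))
m=np.hstack([cv2.resize(s['color'][130:280,220:370],(380,380)),cv2.copyMakeBorder(c,0,65,0,0,0)])
cv2.imwrite('pics/m5.png',m[:,:,::-1])
E
```

```text
7.7 pos [ 0.6085 -0.1582  0.1855] head 95.2 tilt [ 0. -0. -1.] F [-0.54 -0.1  -0.62] op 0.4
0.75 [ 0.606 -0.069  0.203]
0.96 [ 0.607 -0.07   0.202]
```

View pics/m5.png

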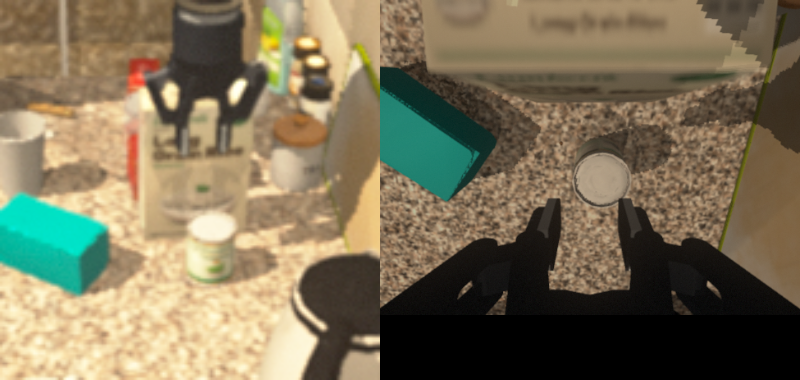

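The box has dropped upright and the tin still stands at (602,178) in the wrist view. Next I'll back off and measure.

>>> send_rows(rows="0 0 0 -15 0 0 -0.2;0 0 0 -35 0 -5 -0.2;0 0 0 -60 0 -10 -0.2;0 0 0 -85 0 -10 -0.2;0 0 0 -100 0 -10 -0.2;0 0 0 -100 0 -10 -0.2")

```text
time: 8.65
eef_pos: [0.6172, -0.2594, 0.1949]
tcp_rot: [0.675, 0.738, 0.0, -0.0]
contact_force: [0.5, -0.9, 0.9]
opening: 0.403
finger_force: 0.0
```

```bash
python3 - <<'E'
from h import *
rep()
p=shot('wrist');s=shot('side')
for q,n in((p,'w'),(s,'s')):
  for t in('rice_box','tin','tea_box'):
    for d in ctrl.look_for(q,t)[:2]:
        X=w(q,d['position']);print(n,t,round(d['p'],2),X.round(3),px(q,X).round())
np.savez('wp.npz',**{k:p[k] for k in('fx','fy','cx','cy','extrinsics')});np.savez('sp.npz',**{k:s[k] for k in('fx','fy','cx','cy','extrinsics')})
a=cv2.resize(s['color'][130:280,220:370],(396,396)); c=cv2.resize(p['color'],(400,300))
m=np.hstack([a,cv2.copyMakeBorder(c,0,96,0,0,0)])
cv2.imwrite('pics/m6.png',m[:,:,::-1])
E
```

```text
8.65 pos [ 0.6172 -0.2594  0.1949] head 95.1 tilt [-0.  0. -1.] F [ 0.48 -0.94  0.91] op 0.403
w rice_box 0.82 [ 0.604 -0.109  0.007] [255.   4.]
w tin 0.93 [ 0.621 -0.174  0.068] [270.  84.]
w tea_box 0.76 [ 0.47  -0.168  0.062] [64. 56.]
w tea_box 0.67 [ 0.602 -0.103  0.008] [254.  -4.]
s rice_box 0.73 [ 0.577 -0.098  0.092] [287. 199.]
s rice_box 0.31 [0.536 0.073 0.075] [271. 175.]
s tin 0.72 [ 0.621 -0.194  0.056] [304. 227.]
s tea_box 0.77 [ 0.433 -0.173  0.053] [239. 225.]
s tea_box 0.64 [0.554 0.246 0.048] [275. 157.]
```

View pics/m6.png

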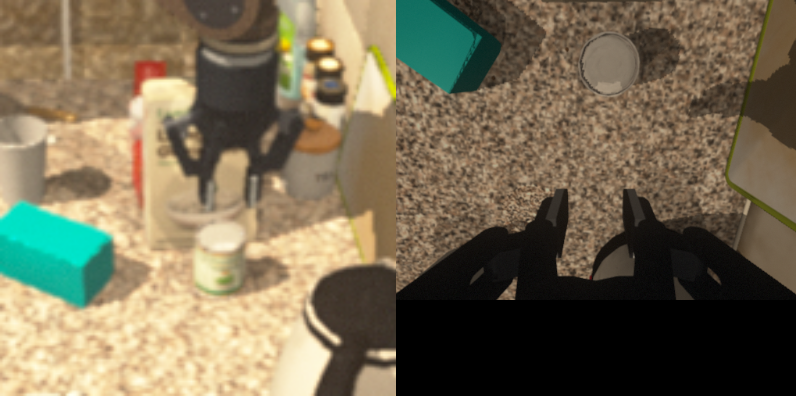

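The side view shows the box upright at (200,170) with the tin unmoved, and the wrist view has the tin top at (612,64). Next I'll go down behind the tin, tilted 15° so the gripper body keeps clear of the box.

>>> send_rows(rows="0 5 0 0 6 30 -0.2;0 10 0 0 12 70 -0.2;0 15 0 5 12 105 -0.2;0 15 0 12 12 135 -0.2;0 15 0 18 12 153 -0.2;0 15 0 22 12 163 -0.2;0 15 0 24 12 165 -0.2;0 15 0 24 12 165 -0.2")

```text
time: 10.05
eef_pos: [0.628, -0.233, 0.0316]
tcp_rot: [0.668, 0.733, 0.088, -0.095]
contact_force: [0.2, -0.3, -0.8]
opening: 0.397
finger_force: 0.0
```

```bash
python3 - <<'E'
from h import *
rep()
p=shot('wrist');t=shot('top');s=shot('side')
for q,n in((p,'w'),(s,'s'),(t,'t')):
  for T in('tin','rice_box','tea_box'):
    for d in ctrl.look_for(q,T)[:2]:
        X=w(q,d['position']);print(n,T,round(d['p'],2),X.round(3),px(q,X).round())
cv2.imwrite('pics/t7.png',t['color'][:,:,::-1])
a=cv2.resize(t['color'][130:220,190:290],(500,450),interpolation=2); c=cv2.resize(p['color'],(300,225))
b=cv2.resize(s['color'][150:250,250:350],(300,225))
cv2.imwrite('pics/m7.png',np.hstack([a,np.vstack([c,b])])[:,:,::-1])
E
```

```text
10.05 pos [ 0.628  -0.233   0.0316] head 95.3 tilt [-0.022  0.257 -0.966] F [ 0.24 -0.26 -0.81] op 0.397
w tin 0.66 [ 0.623 -0.174  0.066] [255. 129.]
w tin 0.29 [ 0.609 -0.108  0.006] [239.  11.]
w rice_box 0.69 [ 0.608 -0.106  0.009] [237.   3.]
w tea_box 0.73 [ 0.497 -0.163  0.007] [  3. 103.]
s tin 0.65 [ 0.627 -0.196  0.023] [305. 237.]
s rice_box 0.76 [ 0.569 -0.109  0.074] [284. 206.]
s tea_box 0.59 [ 0.43  -0.171  0.058] [238. 223.]
t rice_box 0.79 [ 0.583 -0.083  0.2  ] [244. 161.]
t tea_box 0.76 [0.585 0.008 0.062] [216. 175.]
t tea_box 0.65 [0.552 0.238 0.045] [140. 191.]
```

View pics/m7.png

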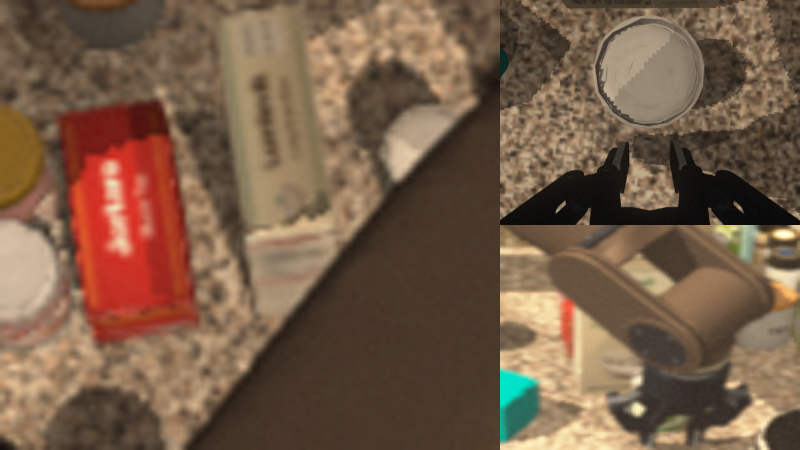

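In the top crop the rice box's left edge runs (217,20)–(248,230) and the tea box's right edge (163,103)–(198,318). The gap is open, and the tin at (420,140) is centred ahead of the fingers.

```bash
python3 - <<'E'
from h import *
t=shot('top')
T=lambda x,y,z:plane(t,190+x/5,130+y/5,z)
rl=[T(217,20,.197),T(248,230,.197)]; rr=[T(303,5,.197),T(330,215,.197)]; te=[T(163,103,.062),T(198,318,.062)];tl=[T(60,115,.062),T(96,335,.062)]
for n,(a,b) in zip(('rl','rr','te','tl'),(rl,rr,te,tl)):
    d=(a-b)[:2]; print(n,a.round(4),b.round(4),'ang',np.degrees(np.arctan2(d[1],d[0])).round(1),'len',np.linalg.norm(d).round(3))
d=(te[0]-te[1])[:2];d/=np.linalg.norm(d);nrm=np.array([-d[1],d[0]])
for X in rl+rr: print('dist to tea face',(nrm@(te[1][:2]-X[:2])*1000).round(1))
E
```

```text
rl [ 0.6616 -0.0563  0.197 ] [ 0.541  -0.0679  0.197 ] ang 5.5 len 0.121
rr [ 0.6677 -0.104   0.197 ] [ 0.5469 -0.1125  0.197 ] ang 4.0 len 0.121
te [ 0.6603 -0.0157  0.062 ] [ 0.5253 -0.0315  0.062 ] ang 6.7 len 0.136
tl [0.6562 0.0469 0.062 ] [0.5183 0.0293 0.062 ] ang 7.3 len 0.139
dist to tea face 40.4
dist to tea face 38.0
dist to tea face 88.6
dist to tea face 82.9
```

>>> send_rows(rows="0 0 0 7.7 0 2.1 -0.2;0 0 0 14.5 0 3.9 -0.2;0 0 0 19.3 0 5.2 -0.2;0 0 0 24.1 -1 6.5 -0.2;0 0 0 29 -3 7.8 -0.2;0 0 0 33.8 -5 9.1 -0.2;0 0 0 38.6 -7 10.4 -0.2;0 0 0 42.5 -8.5 11.4 -0.2")

```text
time: 11.7
eef_pos: [0.6146, -0.1897, 0.0304]
tcp_rot: [0.668, 0.732, 0.088, -0.096]
contact_force: [1.1, -1.8, -1.0]
opening: 0.396
finger_force: 1.1
```

```bash
cat > chk.py <<'E'
from h import *
rep();p=shot('wrist');t=shot('top')
for q,n in((p,'w'),(t,'t')):
  for T in('tin','rice_box','tea_box','rear_jar','front_jar'):
    if n=='w' and T!='tin': continue
    for d in ctrl.look_for(q,T)[:1]:
        X=w(q,d['position']);print(n,T,round(d['p'],2),X.round(3))
# edges: tea right edge and rice left edge along the row through the middle, from colours
X=t['color'].astype(int)
red=(X[:,:,0]>90)&(X[:,:,1]<70)&(X[:,:,2]<70)
red[:,:198]=0;red[:,240:]=0
c=np.argwhere(red); r=cv2.minAreaRect(c[:,::-1].astype(np.float32)); print('tea red n',len(c),np.round(r[0],2),np.round(r[1],1),round(r[2],1))
import sys
a=cv2.resize(t['color'][130:220,190:290],(500,450),interpolation=2); c=cv2.resize(p['color'],(300,225))
cv2.imwrite(f'pics/{sys.argv[1]}.png',np.hstack([a,cv2.copyMakeBorder(c,0,225,0,0,0)])[:,:,::-1])
E
python3 chk.py m8
```

```text
11.7 pos [ 0.6146 -0.1897  0.0304] head 95.2 tilt [-0.023  0.258 -0.966] F [ 1.09 -1.77 -1.  ] op 0.396
w tin 0.63 [ 0.614 -0.154  0.065]
t rice_box 0.9 [ 0.595 -0.083  0.2  ]
t tea_box 0.9 [0.553 0.241 0.043]
t rear_jar 0.62 [0.62  0.082 0.1  ]
t front_jar 0.37 [ 0.622 -0.137  0.07 ]
tea red n 1085 [218.5 169. ] [308.  41.] 90.0
```

>>> send_rows(rows="0 0 0 3.9 -1.5 1 -0.2;0 0 0 7.7 -3 2.1 -0.2;0 0 0 11.6 -5 3.1 -0.2;0 0 0 15.5 -5 4.1 -0.2;0 0 0 18.4 -5 4.9 -0.2;0 0 0 21.3 -5 5.7 -0.2;0 0 0 24.1 -5 6.5 -0.2")

```text
time: 12.98
eef_pos: [0.6075, -0.1656, 0.0303]
tcp_rot: [0.668, 0.732, 0.088, -0.096]
contact_force: [-0.0, -4.9, 0.1]
opening: 0.403
finger_force: 2.1
```

```bash
sed -i "s/^red\[:,:198\].*/M=np.zeros_like(red);M[145:202,198:240]=1;red\&=M/" chk.py; python3 chk.py m9
```

```text
12.97 pos [ 0.6075 -0.1656  0.0303] head 95.2 tilt [-0.023  0.257 -0.966] F [-0.03 -4.87  0.1 ] op 0.403
w tin 0.69 [ 0.606 -0.13   0.067]
t tin 0.51 [ 0.618 -0.115  0.07 ]
t rice_box 0.71 [ 0.596 -0.069  0.198]
t tea_box 0.83 [0.551 0.237 0.045]
t rear_jar 0.84 [0.617 0.081 0.101]
t front_jar 0.69 [0.548 0.074 0.084]
tea red n 774 [215.21 173.59] [47.3 23.3] 81.5
```

View pics/m9.png

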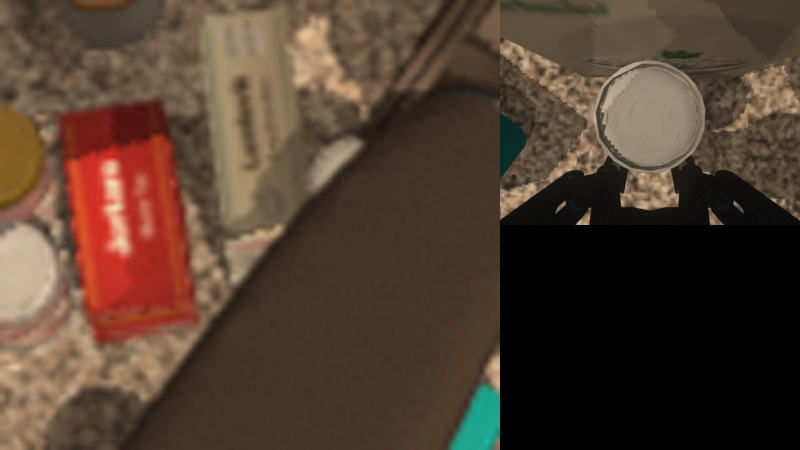

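Top crop: the box has moved left and stands parallel, its left edge at (203,20)–(225,225). Its gap to the tea edge at (163,103)–(198,318) is about 25 mm. In the wrist view the tin is cradled at (650,115) and touches the box.

>>> send_rows(rows="0 0 0 2.9 0 0.8 -0.2;0 0 0 5.8 0 1.6 -0.2;0 0 0 8.7 0 2.3 -0.2;0 0 0 11.6 0 3.1 -0.2;0 0 0 13.5 0 3.6 -0.2;0 0 0 15.5 0 4.1 -0.2")

```text
time: 14.12
eef_pos: [0.606, -0.1493, 0.0303]
tcp_rot: [0.668, 0.732, 0.088, -0.096]
contact_force: [-0.1, -4.0, 0.2]
opening: 0.403
finger_force: 2.1
```

```bash
cat > chk2.py <<'E'
from h import *
rep();p=shot('wrist');t=shot('top')
d=ctrl.look_for(p,'tin')[:1]
if d: print('tin',w(p,d[0]['position']).round(4))
d=ctrl.look_for(t,'rice_box')[:1]
if d: print('rice',w(t,d[0]['position']).round(4))
# tea shift vs the first picture (left part of its top)
ref=cv2.imread('pics/t7.png').astype(np.float32).mean(2); cur=t['color'].astype(np.float32)[:,:,::-1].mean(2)
sl=(slice(152,196),slice(200,222))
sh,_=cv2.phaseCorrelate(np.ascontiguousarray(ref[sl]),np.ascontiguousarray(cur[sl]),cv2.createHanningWindow((22,44),cv2.CV_32F)); print('tea shift px',np.round(sh,2))
# gap profile
X=t['color'].astype(int)
for v in(158,164,170,176):
    r=X[v,212:246]; redn=r[:,0]-r[:,1]
    e=np.where(redn>45)[0]; print(v,'red end',212+e.max() if len(e) else None,' '.join(f'{a},{b}' for a,b in zip(r[:,0],r[:,1])))
E
python3 chk2.py
```

```text
14.12 pos [ 0.606  -0.1493  0.0303] head 95.2 tilt [-0.024  0.258 -0.966] F [-0.06 -3.99  0.2 ] op 0.403
tin [ 0.6029 -0.1152  0.0668]
rice [ 0.5966 -0.0567  0.2014]
tea shift px [-0.01  0.41]
158 red end 223 87,21 88,22 86,21 136,33 152,37 149,34 113,30 82,20 84,24 84,29 79,25 74,21 68,39 72,54 123,108 133,121 146,132 161,142 167,145 160,138 133,111 102,83 109,89 141,118 152,128 147,123 121,99 127,104 141,119 135,116 105,92 96,82 88,75 86,69
164 red end 224 217,153 196,105 179,51 173,40 174,40 179,56 178,59 170,48 156,38 115,33 88,30 83,26 74,19 68,39 88,71 139,125 133,124 153,136 166,144 162,140 146,125 137,114 138,115 147,124 157,132 137,115 115,97 110,92 107,92 104,88 95,83 90,79 93,79 86,72
170 red end 225 200,101 213,135 198,103 181,51 180,47 181,54 195,101 188,87 175,56 169,44 164,54 120,43 82,25 75,27 75,40 113,94 133,120 144,131 161,142 169,147 167,144 165,141 137,118 102,89 98,85 106,90 102,84 93,78 103,87 108,92 101,86 91,82 94,81 92,78
176 red end 226 200,104 209,124 214,143 196,104 180,52 181,55 194,94 203,119 187,88 170,46 168,44 173,62 169,59 118,40 77,25 85,50 113,91 115,99 120,104 128,111 119,103 117,99 117,100 117,100 115,97 116,97 113,95 111,93 143,121 102,86 47,37 44,34 50,38 56,42
```

```bash
python3 - <<'E'
from h import *
t=shot('top')
te=[plane(t,222.6,150.6,.062),plane(t,229.6,193.6,.062)]
d=(te[0]-te[1])[:2];d/=np.linalg.norm(d);n=np.array([-d[1],d[0]])
for u,v in((225.5,158.5),(226.2,164.5),(226.8,170.5),(227.3,176.5)):
    print((n@(te[1]-plane(t,u,v,.197))[:2]*1000).round(1))
E
```

```text
8.1
7.4
6.3
5.1
```

>>> send_rows(rows="0 0 0 1.5 0 0.4 -0.2;0 0 0 2.9 0 0.8 -0.2;0 0 0 3.9 0 1 -0.2;0 0 0 4.8 0 1.3 -0.2")

```text
time: 14.88
eef_pos: [0.6057, -0.1449, 0.0303]
tcp_rot: [0.669, 0.732, 0.088, -0.096]
contact_force: [0.5, -5.2, -1.5]
opening: 0.4
finger_force: 2.4
```

>>> send_rows(rows="0 0 0 0.7 0 0.2 -0.2;0 0 0 1.4 0 0.4 -0.2")

```text
time: 15.12
eef_pos: [0.6057, -0.1435, 0.0303]
tcp_rot: [0.669, 0.732, 0.088, -0.096]
contact_force: [0.5, -4.8, -1.1]
opening: 0.397
finger_force: 2.4
```

```bash
python3 chk2.py
```

```text
15.12 pos [ 0.6057 -0.1435  0.0303] head 95.2 tilt [-0.023  0.257 -0.966] F [ 0.48 -4.76 -1.1 ] op 0.397
tin [ 0.6058 -0.1062  0.0644]
rice [ 0.597  -0.0495  0.1982]
tea shift px [-0.14  0.35]
158 red end 223 89,25 86,20 86,22 137,33 153,36 112,25 84,21 81,18 83,25 85,30 80,22 75,23 120,99 131,120 145,131 163,142 164,144 160,138 129,109 98,79 108,89 140,117 153,128 145,120 122,99 127,105 140,118 137,117 105,91 95,80 85,73 78,65 78,63 83,64
164 red end 223 217,151 195,104 178,51 175,40 174,39 177,54 176,53 125,35 86,21 87,28 88,31 82,26 87,49 139,119 134,123 153,137 165,144 160,138 142,121 125,103 122,99 136,113 152,128 158,133 128,108 109,92 109,93 105,90 95,82 92,81 93,80 83,71 73,62 123,107
170 red end 224 202,107 211,135 195,98 181,49 181,48 182,58 194,99 185,79 170,44 123,30 90,33 88,33 80,21 101,73 137,121 137,127 156,139 166,143 167,145 166,142 158,133 119,104 98,85 103,89 101,85 93,76 100,84 107,89 103,89 93,82 92,80 90,76 85,75 62,53
176 red end 225 204,120 209,130 213,137 192,94 179,46 182,62 197,102 200,115 182,79 166,42 167,44 165,61 117,45 79,22 99,78 118,102 123,107 129,112 123,106 118,101 113,96 106,90 107,90 111,94 113,95 113,95 110,94 86,72 54,44 45,33 43,32 51,40 56,43 59,45
```

```bash
cat > chk3.py <<'E'
from h import *
def left(X):
    X=X.astype(float); out=[]
    for v in range(162,192,3):
        r=X[v,198:214,0]-X[v,198:214,1]; k=np.where(r>60)[0]
        k=k[k>0][0]; out.append(198+k-1+(60-r[k-1])/(r[k]-r[k-1]))
    return np.array(out)
rep();t=shot('top');p=shot('wrist')
d=ctrl.look_for(p,'tin')[:1]
if d: print('tin',w(p,d[0]['position']).round(4))
b=left(cv2.imread('pics/t7.png')[:,:,::-1]); c=left(t['color']); print('tea left edge move px',np.round(c-b,2),np.median(c-b).round(2))
X=t['color'].astype(float)
# rice left edge: green rise 
e=[]
for v in(158,164,170):
    g=X[v,218:232,1]; k=np.where(g>80)[0][0]; e.append(218+k-1+(80-g[k-1])/(g[k]-g[k-1])+.5)
te=[plane(t,222.6,150.6,.062),plane(t,229.6,193.6,.062)]
dd=(te[0]-te[1])[:2];dd/=np.linalg.norm(dd);n=np.array([-dd[1],dd[0]])
print('gap',[(n@(te[1]-plane(t,u,v+.5,.197))[:2]*1000).round(1) for u,v in zip(e,(158,164,170))])
E
python3 chk3.py
```

```text
15.32 pos [ 0.6057 -0.1434  0.0304] head 95.2 tilt [-0.023  0.257 -0.966] F [ 1.47 -6.35 -1.22] op 0.402
tin [ 0.6086 -0.1104  0.0698]
tea left edge move px [-0.49 -0.76 -0.09 -0.23  0.11 -0.47 -0.14 -0.42 -0.46 -0.17] -0.33
gap [np.float64(4.8), np.float64(4.0), np.float64(-14.6)]
```

>>> send_rows(rows="0 0 0 1 0 0.3 -0.2;0 0 0 1.9 0 0.5 -0.2")

```text
time: 15.72
eef_pos: [0.6057, -0.1416, 0.0304]
tcp_rot: [0.669, 0.732, 0.088, -0.095]
contact_force: [0.7, -7.4, -1.5]
opening: 0.4
finger_force: 2.9
```

```bash
python3 chk3.py; python3 chk3.py | grep move
```

```text
15.72 pos [ 0.6057 -0.1416  0.0304] head 95.2 tilt [-0.022  0.257 -0.966] F [ 0.75 -7.36 -1.53] op 0.4
tea left edge move px [-0.49 -0.78 -0.51 -0.4  -0.02 -0.57 -0.45 -0.29 -0.89 -0.63] -0.5
gap [np.float64(3.4), np.float64(2.4), np.float64(-15.1)]
tea left edge move px [-0.51 -0.82 -0.51 -0.4  -0.04 -0.57 -0.47 -0.28 -0.88 -0.65] -0.51
```

The force has risen from about 5 to 7 N, so the box has probably met the tea box. I'll back off straight and look from above with the wrist camera, numerically.

>>> send_rows(rows="0 0 0 -7 0 -2 -0.2;0 0 0 -19 0 -5 -0.2;0 0 0 -38 0 -10.4 -0.2;0 0 0 -30 0 -40 -0.2;0 -5 0 -15 0 -97 -0.2;0 -10 0 0 0 -155 -0.2;0 -15 0 16 0 -213 -0.2;0 -15 0 24 0 -242 -0.2")

```text
time: 17.02
eef_pos: [0.61, -0.1808, 0.2759]
tcp_rot: [0.674, 0.739, 0.001, 0.003]
contact_force: [1.1, 0.3, -0.2]
opening: 0.4
finger_force: 0.0
```

>>> send_rows(rows="0 0 0 15 0 -50 -0.2;0 0 0 40 0 -100 -0.2;0 0 0 60 0 -140 -0.2;0 0 0 60 0 -140 -0.2")

```text
time: 17.52
eef_pos: [0.6044, -0.1206, 0.4162]
tcp_rot: [0.674, 0.739, 0.002, 0.004]
contact_force: [0.1, -0.4, -0.1]
opening: 0.403
finger_force: 0.0
```

```bash
python3 - <<'E'
from h import *
rep();p=shot('wrist','w10');t=shot('top','t10');s=shot('side','s10')
E=np.linalg.inv(p['extrinsics']);print('cam',E[:3,3].round(3),E[:3,2].round(2))
for n,X in(('tea right edge',[(.6603,-.0157,.062),(.5253,-.0315,.062)]),('rice top left',[(.655,-.018,.197),(.525,-.03,.197)]),('rice top right',[(.66,-.072,.197),(.53,-.084,.197)]),('tin',[(.6057,-.105,.072)])):
    print(n,[px(p,x).round() for x in X])
for T in('tin','rice_box','tea_box'):
    for d in ctrl.look_for(p,T)[:2]: X=w(p,d['position']);print(T,round(d['p'],2),X.round(3),px(p,X).round())
E
```

```text
17.52 pos [ 0.6044 -0.1206  0.4162] head 95.3 tilt [ 0.009 -0.003 -1.   ] F [ 0.12 -0.38 -0.14] op 0.403
cam [ 0.596 -0.045  0.536] [ 0.04 -0.3  -0.95]
tea right edge [array([300.,  79.]), array([202.,  81.])]
rice top left [array([313.,  73.]), array([181.,  73.])]
rice top right [array([311., 129.]), array([185., 129.])]
tin [array([255., 140.])]
tin 0.63 [ 0.603 -0.106  0.066] [252. 140.]
tin 0.42 [0.372 0.012 0.061] [88. 36.]
rice_box 0.77 [ 0.602 -0.047  0.201] [257.  99.]
tea_box 0.98 [0.601 0.011 0.064] [259.  53.]
tea_box 0.79 [ 0.436 -0.142  0.063] [138. 154.]
```

>>> send_rows(rows="0 0 0 30 0 0 -0.2;0 0 0 65 0 0 -0.2;0 0 0 95 0 0 -0.2;0 0 0 95 0 0 -0.2;0 0 0 95 0 0 -0.2")

```text
time: 18.45
eef_pos: [0.5948, -0.0267, 0.4093]
tcp_rot: [0.674, 0.738, -0.001, -0.0]
contact_force: [0.8, -0.1, 0.6]
opening: 0.404
finger_force: 0.0
```

```bash
cat > g.py <<'E'
from h import *
rep();p=shot('wrist','w11')
X=p['color'].astype(float)
E=np.linalg.inv(p['extrinsics']);print('cam',E[:3,3].round(3))
te=[(.6603,-.0157,.062),(.5253,-.0315,.062)]
print('pred tea edge',[px(p,x).round(1) for x in te],'rice top L',[px(p,x).round(1) for x in((.655,-.018,.197),(.525,-.03,.197))])
c=[int(px(p,(.6,-.02,.062))[0]),int(px(p,(.6,-.02,.062))[1])]
# columns profile: image column at const world x
for wx in(.56,.60,.64):
    u=int(round(px(p,(wx,-.02,.062))[0])); v0=int(px(p,(wx,0.0,.062))[1]); v1=int(px(p,(wx,-.03,.197))[1])+4
    print(wx,'u',u,'v',v0,v1,' '.join(f'{v}:'+','.join(str(int(k)) for k in X[v,u]) for v in range(v0,v1)))
for T in('rice_box','tea_box','tin'):
    for d in ctrl.look_for(p,T)[:1]: Y=w(p,d['position']);print(T,round(d['p'],2),Y.round(3),px(p,Y).round())
E
python3 g.py
```

```text
18.45 pos [ 0.5948 -0.0267  0.4093] head 95.2 tilt [-0.001 -0.    -1.   ] F [ 0.84 -0.12  0.58] op 0.404
cam [0.588 0.048 0.53 ]
pred tea edge [array([300.7, 148.2]), array([207.4, 150.6])] rice top L [array([312.7, 169.1]), array([189. , 169.3])]
0.56 u 232 v 130 176 130:127,37,26 131:128,38,29 132:125,35,25 133:123,36,28 134:121,38,29 135:122,36,28 136:124,38,28 137:122,37,27 138:120,36,26 139:120,37,28 140:120,38,30 141:128,54,32 142:135,64,32 143:128,54,30 144:117,42,27 145:114,40,32 146:94,38,29 147:72,51,39 148:72,59,46 149:72,60,43 150:71,59,43 151:72,59,44 152:73,60,45 153:72,59,44 154:74,63,47 155:76,64,48 156:76,63,47 157:71,61,46 158:63,57,41 159:63,57,41 160:67,62,44 161:70,62,47 162:68,58,45 163:70,60,49 164:70,61,48 165:72,62,48 166:72,61,49 167:77,67,52 168:83,73,58 169:80,71,56 170:82,73,57 171:82,70,54 172:155,156,122 173:189,189,149 174:182,177,133 175:160,156,114
0.6 u 259 v 133 179 133:159,101,85 134:153,89,73 135:140,60,49 136:131,37,29 137:129,36,28 138:128,37,29 139:98,29,22 140:68,25,17 141:73,33,23 142:77,39,23 143:74,35,21 144:70,32,22 145:67,28,20 146:68,31
[... 528 characters left out ...]
 141:66,26,20 142:73,36,18 143:71,34,19 144:66,30,21 145:64,25,18 146:62,26,19 147:62,34,26 148:63,50,38 149:59,51,39 150:60,52,41 151:64,55,45 152:66,57,47 153:68,59,48 154:69,61,50 155:69,59,48 156:66,56,47 157:57,49,40 158:62,55,43 159:67,58,48 160:69,59,48 161:76,65,51 162:79,70,53 163:73,63,47 164:74,63,49 165:68,58,44 166:56,46,34 167:63,54,41 168:79,69,54 169:83,72,57 170:98,86,70 171:93,81,64 172:131,129,102 173:175,178,139 174:188,183,142 175:172,164,122 176:162,158,115 177:178,174,131 178:188,191,146 179:189,196,152 180:188,194,148 181:188,195,148
rice_box 0.8 [ 0.603 -0.037  0.201] [262. 183.]
tea_box 0.84 [0.6   0.014 0.064] [261. 124.]
tin 0.64 [ 0.606 -0.125  0.066] [257. 216.]
```

```bash
cat > g2.py <<'E'
from h import *
p=shot('wrist');X=p['color'].astype(float)
te=[];ri=[]
u0=int(px(p,(.54,-.03,.062))[0]);u1=int(px(p,(.65,-.02,.062))[0]); vm=int(px(p,(.6,-.03,.13))[1])
for u in range(u0,u1,3):
    rg=(X[:,u,0]-X[:,u,1])/X[:,u,0]
    k=[v for v in range(vm-30,vm+5) if rg[v]>.4 and rg[v+1]<=.4]
    if k: v=k[-1]; te.append(plane(p,u,v+(rg[v]-.4)/(rg[v]-rg[v+1]),.062))
    g=X[:,u,1]; k=[v for v in range(vm+2,vm+30) if g[v]<115<=g[v+1]]
    if k: v=k[0]; ri.append(plane(p,u,v+(115-g[v])/(g[v+1]-g[v]),.197))
def fit(P):
    P=np.array(P)[:,:2]
    for _ in range(3):
        c=np.polyfit(P[:,0],P[:,1],1); r=P[:,1]-np.polyval(c,P[:,0]); P=P[abs(r)<2*r.std()+1e-4]
    return c,r.std(),len(P)
(a,sa,na),(b,sb,nb)=fit(te),fit(ri)
print('tea slope',np.degrees(np.arctan(a[0])).round(2),sa.round(4),na,'rice',np.degrees(np.arctan(b[0])).round(2),sb.round(4),nb)
for x in(.54,.6,.65): print('gap mm at',x,((np.polyval(a,x)-np.polyval(b,x))*1000).round(1))
print('tea y at .6',np.polyval(a,.6).round(4))
E
python3 g2.py
```

```text
tea slope 4.85 0.0002 23 rice 5.0 0.0005 25
gap mm at 0.54 5.9
gap mm at 0.6 5.7
gap mm at 0.65 5.6
tea y at .6 -0.0193
```

>>> send_rows(rows="0 0 0 -25 0 0 -0.2;0 0 0 -50 0 0 -0.2;0 0 0 -60 0 0 -0.2;0 0 0 -60 0 0 -0.2;0 0 0 -60 0 0 -0.2")

```text
time: 19.32
eef_pos: [0.6002, -0.0853, 0.4103]
tcp_rot: [0.674, 0.739, 0.0, -0.0]
contact_force: [0.3, 0.4, 0.5]
opening: 0.404
finger_force: 0.0
```

```bash
python3 g2.py; python3 - <<'E'
from h import *
p=shot('wrist','w12');X=p['color'];E=np.linalg.inv(p['extrinsics']);print(E[:3,3].round(3))
for wx in(.55,.58,.60,.63):
    a=px(p,(wx,-.012,.062)); u=int(a[0]); b=px(p,(wx,-.035,.197)); print(u,' '.join(f'{v}:'+','.join(map(str,X[v,u])) for v in range(int(a[1])-4,int(b[1])+2)))
E
```

```text
tea slope 4.4 0.0004 26 rice 5.61 0.0005 16
gap mm at 0.54 28.9
gap mm at 0.6 27.6
gap mm at 0.65 26.5
tea y at .6 -0.02
[ 0.593 -0.01   0.531]
223 92:115,36,28 93:114,37,30 94:113,38,29 95:113,38,31 96:110,35,24 97:111,38,27 98:115,44,31 99:126,61,31 100:126,62,32 101:116,49,31 102:107,40,28 103:107,41,32 104:118,54,42 105:111,70,52 106:108,86,66 107:95,77,60 108:74,63,47 109:70,61,45 110:69,60,46 111:71,62,49 112:71,61,49 113:118,101,77 114:150,141,111 115:168,167,131 116:179,172,134 117:166,157,118 118:148,144,105 119:159,151,110 120:175,171,129
245 94:123,37,27 95:123,37,28 96:121,37,27 97:120,38,28 98:121,41,30 99:132,60,33 100:105,51,26 101:69,32,18 102:65,31,22 103:63,27,18 104:63,31,21 105:58,31,23 106:69,51,39 107:74,60,47 108:73,61,47 109:69,60,43 110:69,60,45 111:73,63,49 112:77,67,52 113:120,104,81 114:151,141,112 115:170,170,134 116:180,173,135 117:167,159,120 118:146,143,104 119:154,148,109 120:174,170,128 121:178,179,136 122:180,184,141
259 95:122,36,28 96:94,30,22 97:68,28,22 98:67,25,17 99:73,33,21 100:73,37,19 101:70,34,19 102:69,32,23 103:65,31,23 104:66,33,25 105:61,32,22 106:63,38,28 107:69,54,42 108:70,58,46 109:67,59,45 110:67,59,45 111:69,58,45 112:73,63,49 113:90,78,62 114:132,122,95 115:168,164,129 116:179,173,135 117:169,159,122 118:148,143,105 119:153,148,107 120:174,167,126 121:180,181,139 122:178,182,139 123:178,182,140 124:179,183,139
280 97:64,26,17 98:63,26,18 99:68,33,22 100:73,38,22 101:70,37,23 102:66,30,22 103:64,31,23 104:63,31,23 105:63,32,25 106:59,39,28 107:70,57,45 108:70,59,48 109:66,57,47 110:69,60,47 111:66,57,43 112:70,59,45 113:78,68,54 114:110,98,77 115:159,157,122 116:179,177,140 117:173,165,128 118:155,149,110 119:154,149,108 120:172,166,123 121:180,181,137 122:180,186,143 123:179,185,141 124:179,185,141 125:180,185,139 126:179,177,133 127:177,160,120
```

```bash
python3 - <<'E'
from h import *
p=shot('wrist')
for u,a,b in((223,104.8,113.2),(245,105.6,113.2),(259,106.4,113.8),(280,106.4,114.2)):
    A=plane(p,u,a+.0,.062);B=plane(p,u,b,.197);print(A.round(4),B.round(4),'gap',((A[1]-B[1]-.087*(A[0]-B[0]))*1000).round(1))
E
```

```text
[ 0.5499 -0.0236  0.062 ] [ 0.5629 -0.0279  0.197 ] gap 5.4
[ 0.5807 -0.0218  0.062 ] [ 0.5849 -0.0259  0.197 ] gap 4.4
[ 0.6004 -0.0211  0.062 ] [ 0.599  -0.0251  0.197 ] gap 3.9
[ 0.6298 -0.0184  0.062 ] [ 0.6201 -0.0236  0.197 ] gap 4.3
```

Two wrist views agree that the box and tea box are parallel, with about 3–5 mm left between them. I'll return behind the tin and finish the push in small steps.

>>> send_rows(rows="0 0 0 -40 0 35 -0.2;0 0 0 -80 0 80 -0.2;0 5 0 -110 0 130 -0.2;0 10 0 -115 0 190 -0.2;0 15 0 -115 0 250 -0.2;0 15 0 -115 0 310 -0.2;0 15 0 -115 0 360 -0.2;0 15 0 -115 0 380 -0.2")

```text
time: 20.48
eef_pos: [0.6088, -0.1987, 0.0265]
tcp_rot: [0.668, 0.732, 0.087, -0.1]
contact_force: [-0.3, -0.7, 0.1]
opening: 0.402
finger_force: 0.0
```

```bash
python3 - <<'E'
from h import *
rep([.6057,-.143,.0304]);p=shot('wrist')
for d in ctrl.look_for(p,'tin')[:1]: print(w(p,d['position']).round(4))
E
```

```text
20.48 pos [ 0.6088 -0.1987  0.0265] head 95.2 tilt [-0.029  0.261 -0.965] F [-0.32 -0.7   0.11] op 0.402
delta tool mm [54.8  2.  10.9]
[ 0.6063 -0.1174  0.0677]
```

>>> send_rows(rows="0 0 0 12 0.5 3.2 -0.2;0 0 0 24 1 6.4 -0.2;0 0 0 36 1 9.6 -0.2;0 0 0 46 1 12.3 -0.2;0 0 0 51 1 13.6 -0.2;0 0 0 52 1 13.9 -0.2;0 0 0 53 1 14.2 -0.2;0 0 0 53 1 14.2 -0.2")

```text
time: 21.58
eef_pos: [0.6067, -0.1459, 0.0302]
tcp_rot: [0.669, 0.732, 0.088, -0.096]
contact_force: [0.5, -0.0, 1.1]
opening: 0.398
finger_force: 0.0
```

```bash
cat > tea.py <<'E'
from h import *
import sys
rep(); ims=[shot('top')['color'].astype(np.float32) for _ in range(3)]; a=np.mean(ims,0)
if sys.argv[1]=='base': np.save('base.npy',a)
b=np.load('base.npy')
# sub-pixel shift by ECC, tea top only / jars as control
for n,(r,c) in dict(tea=(slice(150,196),slice(199,226)),teaL=(slice(160,192),slice(198,220)),jars=(slice(150,196),slice(178,200)),tea_front=(slice(182,200),slice(204,234))).items():
    f=lambda z:(z[r,c].mean(2)/255).astype(np.float32)
    try: cc,M=cv2.findTransformECC(f(b),f(a),np.eye(2,3,dtype=np.float32),cv2.MOTION_TRANSLATION,(3,100,1e-6)); print(n,M[:,2].round(3),round(cc,4))
    except cv2.error as e: print(n,'fail')
E
python3 tea.py base | head -1
```

```text
21.57 pos [ 0.6067 -0.1459  0.0302] head 95.2 tilt [-0.023  0.258 -0.966] F [ 0.48 -0.    1.08] op 0.398
```

>>> send_rows(rows="0 0 0 2 0 0.5 -0.2;0 0 0 4 0 1.1 -0.2;0 0 0 5 0 1.3 -0.2;0 0 0 5.8 0 1.6 -0.2")

```text
time: 22.22
eef_pos: [0.6066, -0.1415, 0.0304]
tcp_rot: [0.668, 0.733, 0.087, -0.094]
contact_force: [-0.6, -7.3, -0.9]
opening: 0.398
finger_force: 3.1
```

```bash
python3 tea.py x
```

```text
22.23 pos [ 0.6066 -0.1415  0.0304] head 95.3 tilt [-0.022  0.253 -0.967] F [-0.58 -7.25 -0.86] op 0.398
tea [-0.013 -0.018] 0.9981
teaL [-0.026 -0.013] 0.9997
jars [-0.087 -0.048] 0.9988
tea_front [-0.507 -0.82 ] 0.8467
```

>>> send_rows(rows="0 0 0 1 0 0.3 -0.2;0 0 0 1.9 0 0.5 -0.2")

```text
time: 22.62
eef_pos: [0.6063, -0.14, 0.0305]
tcp_rot: [0.668, 0.733, 0.087, -0.094]
contact_force: [-1.4, -7.7, -1.6]
opening: 0.405
finger_force: 3.2
```

```bash
python3 tea.py x
```

```text
22.62 pos [ 0.6063 -0.14    0.0305] head 95.3 tilt [-0.022  0.253 -0.967] F [-1.38 -7.69 -1.6 ] op 0.405
tea [-0.512 -0.059] 0.9885
teaL [-0.377  0.034] 0.8972
jars [-0.185 -0.138] 0.9925
tea_front [-0.955 -1.245] 0.951
```

>>> send_rows(rows="0 0 0 -5 0 -1.3 -0.2;0 0 0 -19 0 -5 -0.2;0 0 0 -38 0 -10.4 -0.2;0 0 0 -30 0 -40 -0.2;0 -5 0 -15 0 -97 -0.2;0 -10 0 0 0 -155 -0.2;0 -15 0 16 0 -213 -0.2;0 -15 0 24 0 -242 -0.2")

```text
time: 23.78
eef_pos: [0.6109, -0.1774, 0.2759]
tcp_rot: [0.674, 0.739, 0.001, 0.004]
contact_force: [1.1, 0.2, -0.2]
opening: 0.403
finger_force: 0.0
```

>>> send_rows(rows="0 0 0 20 0 -50 -0.2;0 0 0 55 0 -95 -0.2;0 0 0 95 0 -135 -0.2;0 0 0 130 0 -135 -0.2;0 0 0 152 0 -135 -0.2;0 0 0 152 0 -135 -0.2;0 0 0 152 0 -135 -0.2")

```text
time: 24.65
eef_pos: [0.5957, -0.0266, 0.404]
tcp_rot: [0.674, 0.738, -0.001, -0.001]
contact_force: [0.7, 0.1, 0.7]
opening: 0.401
finger_force: 0.0
```

```bash
python3 -c "
from h import *
rep()
p=shot('wrist','w13')
for T in ('rice_box','tea_box','tin','rear_jar','front_jar'):
    for d in ctrl.look_for(p,T)[:1]: print(T,round(d['p'],2),w(p,d['position']).round(3))
"; python3 g2.py
```

```text
24.65 pos [ 0.5957 -0.0266  0.404 ] head 95.2 tilt [-0.002 -0.    -1.   ] F [0.67 0.13 0.72] op 0.401
rice_box 0.64 [ 0.605 -0.034  0.197]
tea_box 0.91 [0.598 0.015 0.064]
tin 0.73 [ 0.605 -0.127  0.066]
rear_jar 0.9 [0.623 0.087 0.1  ]
front_jar 0.7 [0.558 0.078 0.091]
tea slope 5.09 0.0001 23 rice 5.35 0.0005 26
gap mm at 0.54 6.1
gap mm at 0.6 5.9
gap mm at 0.65 5.6
tea y at .6 -0.0178
```

The second look shows the same apparent gap and parallel edges, while the tea box moved by about 1.5 mm. That means the box is in contact and the remaining offset is camera bias. The arm is clear of everything, so I'm handing in.

```bash
python3 -c "
from plant import ctrl
print(ctrl.sign_off())"
```

```text
the job is handed in; nothing more can be done
None
```

I handed the job in at about 25 s: by my measurements the rice box stands upright flat against the tea box, with the tin pushed up tight behind it; the last push nudged the tea box about 1.5 mm, perhaps 1 mm more just before, and the result has not been reported back.

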